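# Snap the retaining clip onto the bottle cradle's pin

## Robot

A 6-joint arm with a two-finger parallel gripper is mounted at the origin on a cart in front of the work surface, level with it; the furniture and walls round the work are solid. World frame = base frame: x ahead of the robot, y to its left, z up, the work surface at z = 0. Lengths are in mm, angles in rad, forces in N, time in s.
With the tool pointing down it reaches from about 300 to 775 mm from the base axis. Payload 14.6 kg.
Tool frame: the origin (TCP) lies at the very end of the fingers, on their centre line; the grasp point (between the pads) lies 19 mm behind it; z points along the fingers, y is the line along which they close (so a half turn about z gives the same grasp; the last joint's range is limited). The gripper opens to 94 mm and grips with 3 to 60 N. Pads are 16 mm wide; open, the fingers measure 119 mm over their backs; the gripper's body (75 mm by 177 mm) begins 78 mm behind the grasp point.
Start: joints at [-1.277, 0.3, 1.521, -0, 1.321, -0.067], TCP at [194.155, -514.58, 205.446] pointing down, gripper open.
Joint ranges: [-3.03, 3.03], [-0.79, 2.21], [0.23, 2.52], [-1.04, 4.18], [0, 3.07], [-2.55, 2.55]. Speed limits (rad/s): [2.22, 2.22, 2.57, 3.14, 3.14, 3.14].

## Interface

Orientations are given as [roll, pitch, yaw] about the fixed x, y, z axes, in that order (R = Rz(yaw) Ry(pitch) Rx(roll)).
In Python, from cell import manip gives the robot as it stands. The module is installed in compiled form; this text tells all that it offers.
- The arm moves only by the shell command python3 -m inch 'ROWS' [FORCE]. ROWS is JSON, a list of rows, each an object of numbers: "gripper": the opening, from 0 (shut) to 1 (fully open); "dx", "dy", "dz": the shift along the world's x, y, z in m; "wx", "wy", "wz": the turn, a rotation vector about the world's x, y, z in degrees. A call has exactly 5 rows; each row is the pose to reach, as a shift and turn from the pose commanded when the call began; what a row does not reach only later rows make up. A row lasts 1/12 s, in which the tool goes at most 41.7 mm and 7.16 degrees, less where a joint would pass 70% of its speed; a pose out of reach is approached as far as the arm can. A call with a gripper value outside its range is refused whole. The fingers move at their own pace and stop on an object; FORCE is the grip in N (left out, the last holds). Time passes only in rows, so rows that repeat a pose let the fingers close, or fill a call up. It gives the time, the measured TCP pose, the force, the opening and the grip force at its end, in the units of the state.
- manip.read_state(): the state, without advancing time (a new reading comes with each control period).
- manip.camera(name): name is "scene" or "top" or "wrist"; returns the picture (384x512x3 uint8, blue, green, red); there is no depth.
- manip.camera_info(name): a dict with "camera_matrix" (3x3 intrinsics, pixels), "R" (3x3) and "t" (3): a world point X has camera coordinates R X + t; the wrist camera has in their place "tool_from_camera" (4x4, takes a point from camera to tool coordinates, whose origin is the TCP and whose axes are the flange's). Camera axes: x right, y down, z forward; pixel columns grow to the right and rows downward; lengths in mm; the calibration is good to about 2 mm. A picture is of the moment at which its call begins: read the wrist's pose just before it. camera_info takes no time and is no camera call.
- manip.sign_off(): hands the job in; it is judged then, once.
The state is a dict: "clock": time; "joints": joint angles; "qd": joint speeds; "effort": joint torques, N m; "eef_pos": TCP position; "eef_rot": TCP orientation; "wrist_force": force on the tool from outside, world axes, zero at the start; "moment": the same for the moment, N m; "finger_gap": finger opening in mm; "finger_force": force on a finger pad.
Only numpy, scipy, OpenCV 4.12 (cv2) and the standard library are available. Lean on these libraries where they do the work, as an engineer would, in place of code of your own. Each camera call takes 0.05 s, during which the arm holds its last target. There are 200 camera calls.

## Task

Secure the bottle cradle: take the smaller of the two hairpin spring clips by its black grip, lay its mouth against the upright pin under the pin's head and push it sideways until the legs snap past and the shank sits in the clip's seat, with the clip lying flat on the cradle's steel foot plate. Leave the larger clip where it lies.

Things in the scene. Friction and masses are not known exactly. Their poses are not given: they have to be found in the camera images.
- clip_grip (a point): Smaller clip (loose, 85 g, 118 mm long, flat on the worktop): two springy 6 mm steel wire legs in a black foot 50 x 30 x 12 mm with upright black grip tab 28 long (x) x 12 wide (y) x 26 mm high. Point: centre of the tab, 25 mm above the underside, tab from 12 to 38 mm. x points to the open mouth, z up. Leg tips lie 81 mm ahead of this point (mouth 34 mm clear), the 7 mm waist 48 to 52 mm ahead.
- clip_seat (a point): Centre of the smaller clip's seat, between waist and foot, where the shank belongs: 36 mm ahead (x) of the tab's centre, 8 mm above the clip's underside; axes as clip_grip. The legs lie 5 to 11 mm above the underside. A seated 12 mm shank has about 4 mm of play fore and aft of this point. Pushing the waist over the shank takes roughly 5 to 10 N, then it snaps.
- pin (a point): Upright steel pin of the fixed bottle cradle: shank 12 mm thick, head 22 mm wide; gap from foot plate to head 20 mm, head's top 28 mm above the plate. Point: on its axis, 8 mm above the steel foot plate (plate's top is 15 mm above the worktop). z up, x points to the bottle; a strap stands 58 mm from the pin that way. The plate reaches 92 mm to -x: the clip goes on from there, mouth to +x.
- big_clip_grip (a point): The larger clip, same shape at one and a half times the size (about 180 mm long), too wide for this pin; loose on the worktop to the left or right of the smaller one. Point: centre of its black grip tab, 42 x 16 x 34 mm; x points to its open mouth.
Mind the look-alikes: they are no part of the job. What is shaped like the part that bears clip_grip but turquoise is not meant.

How it is judged (in metres and radians):
At the end, for the whole second after the job is handed in: The smaller clip is snapped home on the pin: its seat within 8 mm of the pin's axis, lying flat on the foot plate (within 5 mm of its height and 7 degrees of level), under the pin's head (horizontal distance between clip_seat and pin below 0.008 m and z of clip_seat in the frame of pin between -0.005 and 0.005 m and angle between clip_seat's own z axis and vertical below 0.12 rad); the robot touches nothing.
It fails at once if the larger clip is moved by more than 40 mm (distance of big_clip_grip from where it was at the start of the episode above 0.04 m).
It also fails if it takes over 38 s, if anything falls off the work surface, if the arm or the gripper's body presses on something with over 40 N, if the wrist force passes 120 N, or if a joint passes its speed limit or range.

## Working session

There is one attempt and no reset: what is moved stays moved. The work goes in short steps, Python scripts to look and compute and a shell command to move; the robot and the scene stay as the last step left them, time stands still between calls to the robot, and variables do not carry over. Pictures are saved under pics/ and viewed, at most 11 in all, crops included, and the job is handed in when it is done.

```bash
mkdir -p pics; python3 - <<'E'
from cell import manip
import cv2,numpy as np
for n in("scene","top"):
    cv2.imwrite(f"pics/{n}0.png",manip.camera(n))
    i=manip.camera_info(n);print(n,{k:np.round(v,3).tolist() for k,v in i.items() if k in("camera_matrix","R","t")})
print(manip.camera_info("wrist"))
s=manip.read_state();print(s)
E
```

```text
scene {'camera_matrix': [[374.769, 0.0, 256.215], [0.0, 374.769, 189.879], [0.0, 0.0, 1.0]], 'R': [[0.801, -0.598, 0.004], [-0.292, -0.396, -0.87], [0.522, 0.696, -0.492]], 't': [-538.534, 99.51, 1117.591]}
top {'camera_matrix': [[404.241, 0.0, 260.991], [0.0, 404.241, 193.992], [0.0, 0.0, 1.0]], 'R': [[-0.008, -1.0, 0.012], [-0.984, 0.006, -0.18], [0.18, -0.013, -0.984]], 't': [-213.686, 542.708, 1230.046]}
{'camera_matrix': array([[303.59285336,   0.        , 257.34175964],
       [  0.        , 303.59285336, 191.34267747],
       [  0.        ,   0.        ,   1.        ]]), 'tool_from_camera': array([[-1.08127588e-03, -9.64571102e-01, -2.63820811e-01,
         7.77712301e+01],
       [ 9.99999370e-01, -9.63565311e-04, -5.75572287e-04,
         1.35095495e-01],
       [ 3.00971813e-04, -2.63821267e-01,  9.64571536e-01,
        -1.79984583e+02],
       [ 0.00000000e+00,  0.00000000e+00,  0.00000000e+00,
         1.00000000e+00]])}
{'clock': 0.1, 'joints': array([-1.27659447e+00,  3.00437465e-01,  1.52148834e+00, -4.37824910e-05,
        1.32070813e+00, -6.66088493e-02]), 'qd': array([ 1.56809158e-03, -1.25578973e-03, -5.95380700e-04,  9.11746740e-05,
        1.07534334e-03,  9.18735375e-04]), 'effort': array([ 2.95298989e-03, -5.32640648e+01, -3.53281438e+01,  7.10438169e-02,
        2.34705757e-02, -6.71090243e-05]), 'eef_pos': array([ 194.08415724, -514.37549211,  204.94401152]), 'eef_rot': array([-3.14055085e+00, -2.69926724e-05,  3.60821552e-01]), 'wrist_force': array([-0.43622092, -0.45760206,  0.47425461]), 'moment': array([-0.03601318,  0.06495532,  0.01862142]), 'finger_force': 0.0, 'finger_gap': 94.03833045518554}
```

View pics/scene0.png

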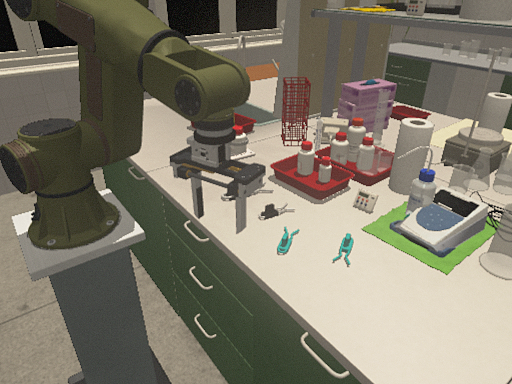

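View pics/top0.png

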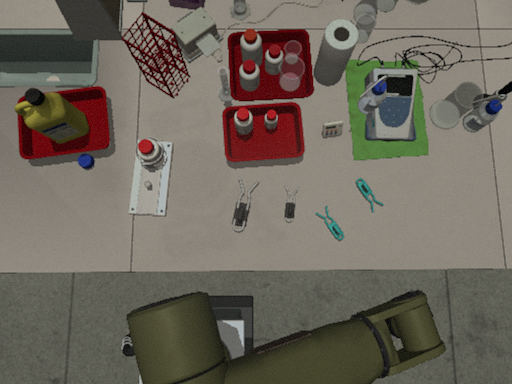

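The top view shows black-gripped clips at about (290,206), small, and (241,210), large. The turquoise look-alikes are at (330,222) and (368,192), and the pin is on the foot plate at (149,185) with the bottle at (150,152). I'll confirm this in an enlarged crop.

```bash
cat > h.py <<'E'
from cell import manip
import cv2,numpy as np
from scipy.spatial.transform import Rotation as Ro
def cam(n):
    """K, camera->world R, camera centre"""
    i=manip.camera_info(n);K=np.array(i["camera_matrix"])
    if n=="wrist":
        s=manip.read_state();R=Ro.from_euler("xyz",s["eef_rot"]).as_matrix();T=np.array(i["tool_from_camera"])
        return K,R@T[:3,:3],R@T[:3,3]+s["eef_pos"]
    R=np.array(i["R"]);return K,R.T,-R.T@np.array(i["t"])
def ray(c,uv,z):
    K,R,C=c;d=R@np.linalg.inv(K)@[uv[0],uv[1],1];return C+d*(z-C[2])/d[2]
def proj(c,X):
    K,R,C=c;p=K@(R.T@(np.array(X)-C));return p[:2]/p[2]
E
python3 - <<'E'
from h import *
im=cv2.imread("pics/top0.png")
a=cv2.resize(im[170:240,220:320],None,fx=4,fy=4,interpolation=cv2.INTER_CUBIC)
b=cv2.resize(im[135:220,120:180],None,fx=4,fy=4,interpolation=cv2.INTER_CUBIC)
o=np.zeros((340,640,3),np.uint8);o[:280,:400]=a;o[:,400:]=b
cv2.imwrite("pics/crop0.png",o)
c=cam("top");
for n,uv,z in(("small",(290,206),25),("big",(241,210),35),("pin",(149,185),43),("bottle",(150,152),100)):print(n,ray(c,uv,z).round(1))
E
```

```text
small [ 506.  -310.9   25. ]
big [ 492.6 -153.7   35. ]
pin [573.8 139.3  43. ]
bottle [666.1 125.2 100. ]
```

View pics/crop0.png

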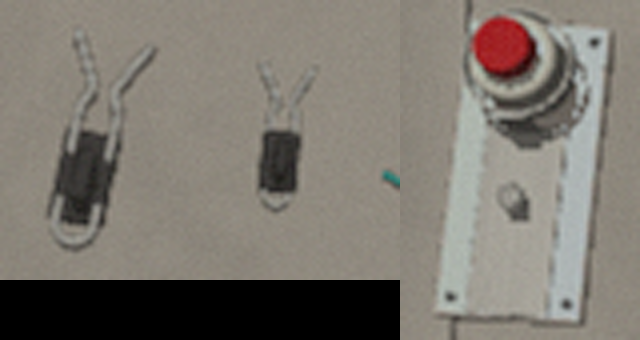

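The crop confirms it: the right-hand clip, with its black foot at (290,206) in the full image, is the smaller one. The left-hand clip is about 1.5 times larger. Next I move over the small clip.

```bash
python3 -m inch '[{"dx":0.035,"dy":0.022,"dz":0,"wz":-5},{"dx":0.07,"dy":0.044,"dz":-0.01,"wz":-11},{"dx":0.105,"dy":0.067,"dz":-0.02,"wz":-17},{"dx":0.14,"dy":0.09,"dz":-0.03,"wz":-23},{"dx":0.175,"dy":0.112,"dz":-0.04,"wz":-26}]'
python3 -m inch '[{"dx":0.035,"dy":0.022,"dz":0},{"dx":0.07,"dy":0.045,"dz":-0.01},{"dx":0.105,"dy":0.067,"dz":-0.015},{"dx":0.137,"dy":0.091,"dz":-0.015},{"dx":0.137,"dy":0.091,"dz":-0.015}]'
python3 - <<'E'
from h import *
c=cam("wrist");im=manip.camera("wrist");s=manip.read_state();print(s["eef_pos"],s["eef_rot"],s["clock"])
cv2.imwrite("pics/w1.png",im);np.save("w1.npy",np.array(c,dtype=object),allow_pickle=True)
m=(im.max(2)<60).astype(np.uint8)
n,l,st,ce=cv2.connectedComponentsWithStats(m)
for i in range(1,n):
    if st[i,4]>150:print(st[i],ce[i].round(1),ray(c,ce[i],25).round(1))
E
```

```text
[ 194.08048387 -514.40835461  205.01210006] [-3.14071544e+00 -1.55905076e-05  3.60772560e-01] 0.15validation failed for argument at $[0]...
validation failed for argument at $[0]...
Traceback (most recent call last):
ValueError: could not broadcast input array from shape (3,3) into shape (3,)
```

View pics/w1.png

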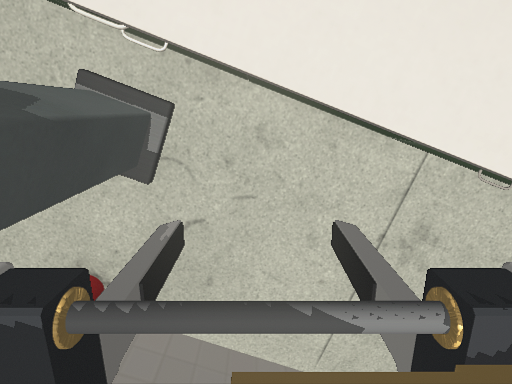

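The move was refused, so the picture only shows the start view: floor and fingers, with tips at about (183,225) and (333,225). The rows probably need every key.

```bash
python3 -m inch '[{"gripper":1,"dx":0.035,"dy":0.022,"dz":0,"wx":0,"wy":0,"wz":-5},{"gripper":1,"dx":0.07,"dy":0.044,"dz":-0.01,"wx":0,"wy":0,"wz":-11},{"gripper":1,"dx":0.105,"dy":0.067,"dz":-0.02,"wx":0,"wy":0,"wz":-17},{"gripper":1,"dx":0.14,"dy":0.09,"dz":-0.03,"wx":0,"wy":0,"wz":-23},{"gripper":1,"dx":0.175,"dy":0.112,"dz":-0.04,"wx":0,"wy":0,"wz":-26}]' &&
python3 -m inch '[{"gripper":1,"dx":0.035,"dy":0.022,"dz":0,"wx":0,"wy":0,"wz":0},{"gripper":1,"dx":0.07,"dy":0.045,"dz":-0.01,"wx":0,"wy":0,"wz":0},{"gripper":1,"dx":0.105,"dy":0.067,"dz":-0.015,"wx":0,"wy":0,"wz":0},{"gripper":1,"dx":0.137,"dy":0.091,"dz":-0.015,"wx":0,"wy":0,"wz":0},{"gripper":1,"dx":0.137,"dy":0.091,"dz":-0.015,"wx":0,"wy":0,"wz":0}]' &&
python3 - <<'E'
from h import *
c=cam("wrist");im=manip.camera("wrist");s=manip.read_state();print(s["eef_pos"],s["eef_rot"],s["clock"])
cv2.imwrite("pics/w2.png",im)
m=(im.max(2)<60).astype(np.uint8)
n,l,st,ce=cv2.connectedComponentsWithStats(m)
for i in range(1,n):
    if st[i,4]>150:print(st[i],ce[i].round(1),ray(c,ce[i],25).round(1))
E
```

```text
clock: 0.57
eef_pos: [366.7, -403.5, 166.0]
eef_rot: [-3.142, 0.0, -0.099]
wrist_force: [0.9, -0.7, 0.4]
finger_gap: 94.1
finger_force: 0.0
clock: 0.98
eef_pos: [506.6, -309.5, 150.6]
eef_rot: [-3.14, 0.0, -0.088]
wrist_force: [0.1, 0.7, -0.4]
finger_gap: 93.6
finger_force: 0.0
[ 504.47019981 -311.46063174  150.77269861] [-3.14091828e+00  7.25071273e-04 -8.86124465e-02] 1.0333
[  96  182   45   67 2299] [117.5 217.1] [ 485.5 -156.8   25. ]
[245 184  27  31 373] [258.  202.2] [ 488.8 -307.9   25. ]
[    0   222   512   162 19904] [238.2 316.1] [ 351.1 -272.3   25. ]
[ 112  339  102   45 1683] [175.9 364.6] [ 288.1 -188.1   25. ]
```

View pics/w2.png

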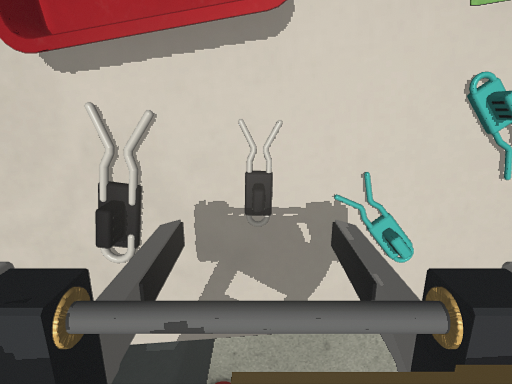

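The wrist view shows the small clip with its foot at cols 245-272, rows 172-215, and leg tips at (241,122) and (280,124). The larger clip is on the left at (118,215), and the turquoise ones are on the right.

```bash
python3 - <<'E'
from h import *
c=cam("wrist")
im=cv2.imread("pics/w2.png")
for n,uv,z in(("t1",(241,122),8),("t2",(280,124),8),("frontL",(246,172),12),("frontR",(272,172),12),("tail",(259,222),8),("waistL",(253,152),8),("waistR",(266,152),8)):print(n,ray(c,uv,z).round(1))
ct=cam("top")
for n,uv,z in(("t1",(285.7,186),8),("t2",(298.7,187),8),("tail",(289.5,221.5),8)):print("top",n,ray(ct,uv,z).round(1))
# plate edges: light blobs in top
a=im[160:230,235:285];cv2.imwrite("pics/c2.png",cv2.resize(a,None,fx=8,fy=8,interpolation=cv2.INTER_CUBIC))
E
```

```text
t1 [ 569.7 -299.7    8. ]
t2 [ 564.  -339.8    8. ]
frontL [ 517.4 -299.8   12. ]
frontR [ 514.9 -327.5   12. ]
tail [ 457.8 -308.5    8. ]
waistL [ 537.5 -309.2    8. ]
waistR [ 536.3 -323.     8. ]
top t1 [ 575.2 -299.6    8. ]
top t2 [ 571.6 -342.3    8. ]
top tail [ 457.9 -309.6    8. ]
```

View pics/c2.png

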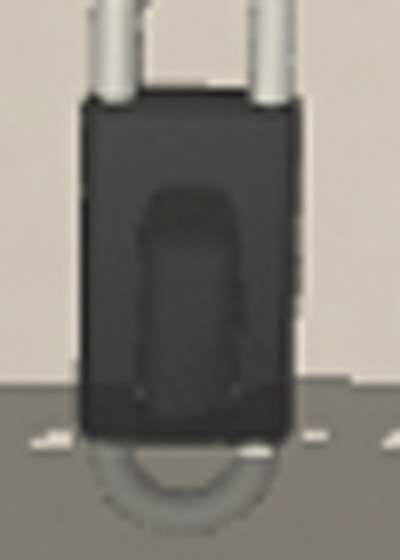

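```bash
python3 - <<'E'
from h import *
c=cam("wrist")
for n,uv,z in(("footfront",(258.7,171.5),12),("footrear",(258.5,215),12),("tabbasefront",(258.5,183.5),12),("tabtopfront",(258.7,190),38),("tabtoprear",(258.5,211),38)):print(n,ray(c,uv,z).round(1))
ct=cam("top");im=cv2.imread("pics/top0.png")
# plate corners & pin (pixels from crop: x/4+120,y/4+135)
f=lambda x,y:((x-400)/4+120,y/4+135)
for n,uv,z in(("holeBL",f(449,297),15),("holeBR",f(567,304),15),("holeTR",f(595,42),15),("edgeBL",f(437,314),15),("edgeBR",f(581,322),15),("pinhead",f(510,193),43)):print(n,np.round(uv,1),ray(ct,uv,z).round(1))
E
```

```text
footfront [ 516.7 -313.4   12. ]
footrear [ 467.7 -308.8   12. ]
tabbasefront [ 503.6 -312.    12. ]
tabtopfront [ 503.3 -312.1   38. ]
tabtoprear [ 481.3 -310.    38. ]
holeBL [132.2 209.2] [500.2 197.3  15. ]
holeBR [161.8 211. ] [493.9 102.3  15. ]
holeTR [168.8 145.5] [713.2  87.   15. ]
edgeBL [129.2 213.5] [486.4 206.2  15. ]
edgeBR [165.2 215.5] [479.2  90.5  15. ]
pinhead [147.5 183.2] [579.5 144.3  43. ]
```

```bash
python3 -m inch '[{"gripper":1,"dx":-0.005,"dy":0,"dz":-0.035,"wx":0,"wy":0,"wz":-0.7},{"gripper":1,"dx":-0.01,"dy":0,"dz":-0.07,"wx":0,"wy":0,"wz":-0.7},{"gripper":1,"dx":-0.0155,"dy":0,"dz":-0.1,"wx":0,"wy":0,"wz":-0.7},{"gripper":1,"dx":-0.0155,"dy":0,"dz":-0.125,"wx":0,"wy":0,"wz":-0.7},{"gripper":1,"dx":-0.0155,"dy":0,"dz":-0.135,"wx":0,"wy":0,"wz":-0.7}]' 
python3 -m inch '[{"gripper":1,"dx":0,"dy":0,"dz":0,"wx":0,"wy":0,"wz":0},{"gripper":0,"dx":0,"dy":0,"dz":0,"wx":0,"wy":0,"wz":0},{"gripper":0,"dx":0,"dy":0,"dz":0,"wx":0,"wy":0,"wz":0},{"gripper":0,"dx":0,"dy":0,"dz":0,"wx":0,"wy":0,"wz":0},{"gripper":0,"dx":0,"dy":0,"dz":0,"wx":0,"wy":0,"wz":0}]' 50
```

```text
clock: 1.45
eef_pos: [484.6, -313.7, 13.1]
eef_rot: [-3.139, 0.004, -0.106]
wrist_force: [0.9, -0.5, -0.6]
finger_gap: 94.0
finger_force: 0.0
clock: 1.87
eef_pos: [487.5, -314.3, 17.8]
eef_rot: [3.141, -0.002, -0.105]
wrist_force: [0.1, 0.2, -0.2]
finger_gap: 70.8
finger_force: 0.0
```

```bash
for i in 1 2 3; do python3 -m inch '[{"gripper":0,"dx":0,"dy":0,"dz":0,"wx":0,"wy":0,"wz":0},{"gripper":0,"dx":0,"dy":0,"dz":0,"wx":0,"wy":0,"wz":0},{"gripper":0,"dx":0,"dy":0,"dz":0,"wx":0,"wy":0,"wz":0},{"gripper":0,"dx":0,"dy":0,"dz":0,"wx":0,"wy":0,"wz":0},{"gripper":0,"dx":0,"dy":0,"dz":0,"wx":0,"wy":0,"wz":0}]' 50; done
```

```text
clock: 2.28
eef_pos: [487.0, -313.9, 16.5]
eef_rot: [3.142, -0.0, -0.105]
wrist_force: [-0.2, 0.6, -0.3]
finger_gap: 37.3
finger_force: 0.0
clock: 2.7
eef_pos: [486.9, -313.9, 16.5]
eef_rot: [-3.142, 0.0, -0.105]
wrist_force: [0.7, -0.5, -0.4]
finger_gap: 11.8
finger_force: 50.0
clock: 3.12
eef_pos: [486.9, -313.9, 16.5]
eef_rot: [-3.142, 0.0, -0.105]
wrist_force: [-0.1, 0.0, -0.5]
finger_gap: 11.5
finger_force: 50.0
```

```bash
python3 -m inch '[{"gripper":0,"dx":0,"dy":0,"dz":0.03,"wx":0,"wy":0,"wz":0},{"gripper":0,"dx":0,"dy":0,"dz":0.065,"wx":0,"wy":0,"wz":0},{"gripper":0,"dx":0,"dy":0.02,"dz":0.09,"wx":0,"wy":0,"wz":0},{"gripper":0,"dx":0,"dy":0.05,"dz":0.105,"wx":0,"wy":0,"wz":0},{"gripper":0,"dx":0,"dy":0.085,"dz":0.113,"wx":0,"wy":0,"wz":0}]' 
python3 -m inch '[{"gripper":0,"dx":0,"dy":0.038,"dz":0,"wx":0,"wy":0,"wz":0},{"gripper":0,"dx":0,"dy":0.076,"dz":0,"wx":0,"wy":0,"wz":0},{"gripper":0,"dx":0,"dy":0.114,"dz":0,"wx":0,"wy":0,"wz":0},{"gripper":0,"dx":0,"dy":0.152,"dz":0,"wx":0,"wy":0,"wz":0},{"gripper":0,"dx":0,"dy":0.19,"dz":0,"wx":0,"wy":0,"wz":0}]' 
python3 -m inch '[{"gripper":0,"dx":-0.004,"dy":0.038,"dz":0,"wx":0,"wy":0,"wz":1},{"gripper":0,"dx":-0.008,"dy":0.076,"dz":0,"wx":0,"wy":0,"wz":2.1},{"gripper":0,"dx":-0.012,"dy":0.114,"dz":0,"wx":0,"wy":0,"wz":2.1},{"gripper":0,"dx":-0.012,"dy":0.152,"dz":0,"wx":0,"wy":0,"wz":2.1},{"gripper":0,"dx":-0.012,"dy":0.188,"dz":0,"wx":0,"wy":0,"wz":2.1}]' 
python3 -m inch '[{"gripper":0,"dx":0,"dy":0,"dz":0,"wx":0,"wy":0,"wz":0},{"gripper":0,"dx":0,"dy":0,"dz":0,"wx":0,"wy":0,"wz":0},{"gripper":0,"dx":0,"dy":0,"dz":0,"wx":0,"wy":0,"wz":0},{"gripper":0,"dx":0,"dy":0,"dz":0,"wx":0,"wy":0,"wz":0},{"gripper":0,"dx":0,"dy":0,"dz":0,"wx":0,"wy":0,"wz":0}]' 
python3 - <<'E'
from h import *
im=manip.camera("wrist");cv2.imwrite("pics/w3.png",im);c=cam("wrist");print(manip.read_state()["eef_pos"])
import pickle;pickle.dump(c,open("w3.pkl","wb"))
E
```

```text
clock: 3.53
eef_pos: [487.3, -229.1, 131.8]
eef_rot: [3.14, -0.003, -0.107]
wrist_force: [-0.1, 0.1, -0.9]
finger_gap: 11.6
finger_force: 50.0
clock: 3.95
eef_pos: [486.6, -37.2, 129.7]
eef_rot: [3.142, -0.0, -0.105]
wrist_force: [0.7, -0.2, 0.5]
finger_gap: 11.4
finger_force: 50.0
clock: 4.37
eef_pos: [474.4, 151.1, 129.7]
eef_rot: [-3.141, -0.0, -0.068]
wrist_force: [1.5, -0.3, 0.1]
finger_gap: 11.8
finger_force: 50.0
clock: 4.78
eef_pos: [475.1, 148.0, 129.5]
eef_rot: [3.142, 0.0, -0.07]
wrist_force: [0.3, 0.3, -0.7]
finger_gap: 11.5
finger_force: 50.0
[475.09860248 148.1176473  129.54099722]
```

View pics/w3.png

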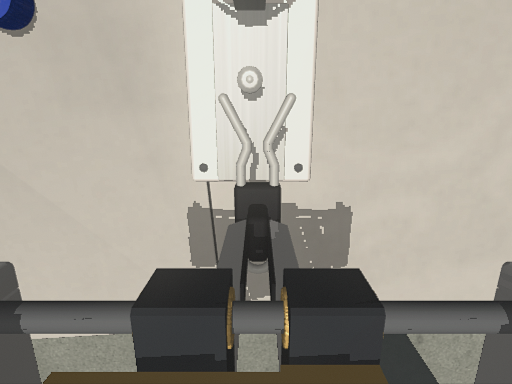

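The wrist view shows the clip held straight, with leg tips at (223,98) and (292,98). The pin head is at (249,79), the plate's rear holes at (204,168) and (298,168), and its rear edge at row 180.

```bash
python3 - <<'E'
from h import *
import pickle
c=pickle.load(open("w3.pkl","rb"))
im=cv2.imread("pics/w3.png")
g=cv2.cvtColor(im,cv2.COLOR_BGR2GRAY)
cir=cv2.HoughCircles(cv2.GaussianBlur(g[55:105,225:275],(3,3),0),cv2.HOUGH_GRADIENT,1,20,param1=80,param2=10,minRadius=8,maxRadius=16);print(cir+[225,55,0] if cir is not None else None)
P=lambda n,uv,z:print(n,ray(c,uv,z).round(1))
P("pin",(249.5,79),43);P("hL",(204,168),15);P("hR",(298,168),15)
P("eL0",(183,5),15);P("eL1",(193,178),15);P("eR0",(317.5,5),15);P("eR1",(310.5,178),15)
z=121
P("t1",(223,98),z);P("t2",(292,98),z);P("wl",(249,147),z);P("wr",(266,147),z);P("fL",(235,184),125);P("fR",(281,184),125)
E
python3 - <<'E'
import cv2
im=cv2.imread("pics/w3.png");cv2.imwrite("pics/c3.png",cv2.resize(im[50:200,175:335],None,fx=4,fy=4,interpolation=cv2.INTER_CUBIC))
E
```

```text
[[[249.5  78.5  13. ]]]
pin [576.4 147.9  43. ]
hL [499.8 199.5  15. ]
hR [493.2 107.2  15. ]
eL0 [642.8 200.8  15. ]
eL1 [490.5 211.6  15. ]
eR0 [634.5  85.3  15. ]
eR1 [482.2  95.1  15. ]
t1 [560. 163. 121.]
t2 [557.1 122.1 121. ]
wl [530.  149.8 121. ]
wr [529.2 139.3 121. ]
fL [508.  160.2 125. ]
fR [506.  131.5 125. ]
```

View pics/c3.png

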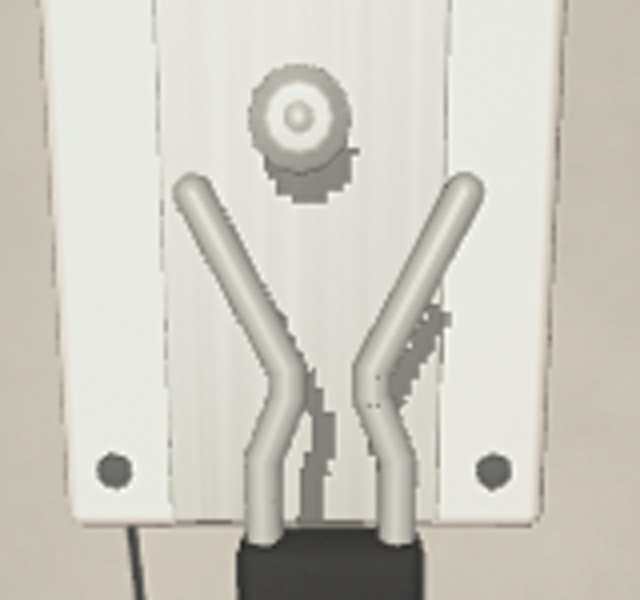

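```bash
python3 -m inch '[{"gripper":0,"dx":-0.006,"dy":0.0065,"dz":-0.02,"wx":0,"wy":0,"wz":0},{"gripper":0,"dx":-0.006,"dy":0.0065,"dz":-0.045,"wx":0,"wy":0,"wz":0},{"gripper":0,"dx":-0.006,"dy":0.0065,"dz":-0.07,"wx":0,"wy":0,"wz":0},{"gripper":0,"dx":-0.006,"dy":0.0065,"dz":-0.088,"wx":0,"wy":0,"wz":0},{"gripper":0,"dx":-0.006,"dy":0.0065,"dz":-0.095,"wx":0,"wy":0,"wz":0}]' 
python3 -m inch '[{"gripper":0,"dx":0,"dy":0,"dz":0,"wx":0,"wy":0,"wz":0},{"gripper":0,"dx":0,"dy":0,"dz":0,"wx":0,"wy":0,"wz":0},{"gripper":0,"dx":0,"dy":0,"dz":0,"wx":0,"wy":0,"wz":0},{"gripper":0,"dx":0,"dy":0,"dz":0,"wx":0,"wy":0,"wz":0},{"gripper":0,"dx":0,"dy":0,"dz":0,"wx":0,"wy":0,"wz":0}]' 
python3 - <<'E'
from h import *
im=manip.camera("wrist");cv2.imwrite("pics/w4.png",im);c=cam("wrist")
import pickle;pickle.dump(c,open("w4.pkl","wb"))
cv2.imwrite("pics/c4.png",cv2.resize(im[0:200,155:355],None,fx=3,fy=3,interpolation=cv2.INTER_CUBIC))
E
```

```text
clock: 5.25
eef_pos: [467.9, 154.7, 32.2]
eef_rot: [3.141, 0.003, -0.07]
wrist_force: [0.3, 0.1, -1.1]
finger_gap: 11.9
finger_force: 50.0
clock: 5.67
eef_pos: [469.4, 155.7, 35.4]
eef_rot: [-3.141, -0.002, -0.069]
wrist_force: [0.0, -0.2, -1.0]
finger_gap: 11.7
finger_force: 50.0
```

View pics/c4.png

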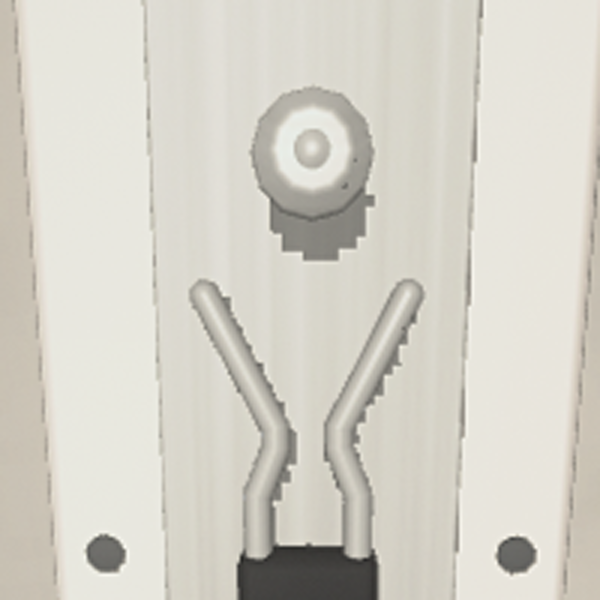

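The clip is behind the pin and lined up to within a few mm. In the crop the pin head is at (312,150) and the midpoint of the tips at (306,290).

```bash
python3 - <<'E'
from h import *
import pickle
c=pickle.load(open("w4.pkl","rb"))
f=lambda u,v:(u/3+155,v/3)
P=lambda n,uv,z:print(n,ray(c,f(*uv),z).round(1))
P("pin",(312,149),43);P("tips",(306,292),27);P("waist",(309,438),27);P("foot",(308,550),31);P("hL",(106,553),15);P("hR",(516,554),15);
for _ in range(1):print(manip.read_state()["eef_pos"])
E
```

```text
pin [576.2 147.8  43. ]
tips [553.1 150.5  27. ]
waist [524.4 151.8  27. ]
foot [501.8 153.6  31. ]
hL [500.3 199.6  15. ]
hR [493.7 107.   15. ]
[469.31180031 155.65230491  35.22239698]
```

```bash
python3 -m inch '[{"gripper":0,"dx":0,"dy":-0.0012,"dz":-0.003,"wx":0,"wy":0,"wz":0},{"gripper":0,"dx":0.01,"dy":-0.0018,"dz":-0.003,"wx":0,"wy":0,"wz":0},{"gripper":0,"dx":0.02,"dy":-0.0024,"dz":-0.003,"wx":0,"wy":0,"wz":0},{"gripper":0,"dx":0.03,"dy":-0.003,"dz":-0.003,"wx":0,"wy":0,"wz":0},{"gripper":0,"dx":0.04,"dy":-0.0038,"dz":-0.003,"wx":0,"wy":0,"wz":0}]' 60
python3 -m inch '[{"gripper":0,"dx":0.006,"dy":-0.0004,"dz":-0.0,"wx":0,"wy":0,"wz":0},{"gripper":0,"dx":0.012,"dy":-0.0008,"dz":-0.0,"wx":0,"wy":0,"wz":0},{"gripper":0,"dx":0.018,"dy":-0.0012,"dz":-0.0,"wx":0,"wy":0,"wz":0},{"gripper":0,"dx":0.023,"dy":-0.0016,"dz":-0.0,"wx":0,"wy":0,"wz":0},{"gripper":0,"dx":0.026,"dy":-0.0018,"dz":-0.0,"wx":0,"wy":0,"wz":0}]'
python3 -m inch '[{"gripper":0,"dx":0,"dy":0,"dz":0,"wx":0,"wy":0,"wz":0},{"gripper":0,"dx":0,"dy":0,"dz":0,"wx":0,"wy":0,"wz":0},{"gripper":0,"dx":0,"dy":0,"dz":0,"wx":0,"wy":0,"wz":0},{"gripper":0,"dx":0,"dy":0,"dz":0,"wx":0,"wy":0,"wz":0},{"gripper":0,"dx":0,"dy":0,"dz":0,"wx":0,"wy":0,"wz":0}]' 
python3 - <<'E'
from h import *
im=manip.camera("wrist");c=cam("wrist")
import pickle;pickle.dump(c,open("w5.pkl","wb"))
cv2.imwrite("pics/c5.png",cv2.resize(im[40:240,155:355],None,fx=3,fy=3,interpolation=cv2.INTER_CUBIC))
E
```

```text
clock: 6.13
eef_pos: [509.4, 151.7, 31.5]
eef_rot: [-3.142, -0.0, -0.068]
wrist_force: [-0.7, -0.8, -0.8]
finger_gap: 11.7
finger_force: 60.0
clock: 6.55
eef_pos: [535.4, 149.9, 31.5]
eef_rot: [-3.142, -0.0, -0.069]
wrist_force: [-0.2, 0.6, 1.5]
finger_gap: 11.5
finger_force: 60.0
clock: 6.97
eef_pos: [534.7, 150.0, 31.5]
eef_rot: [3.142, 0.0, -0.068]
wrist_force: [-0.0, 0.1, -1.3]
finger_gap: 11.4
finger_force: 60.0
```

View pics/c5.png

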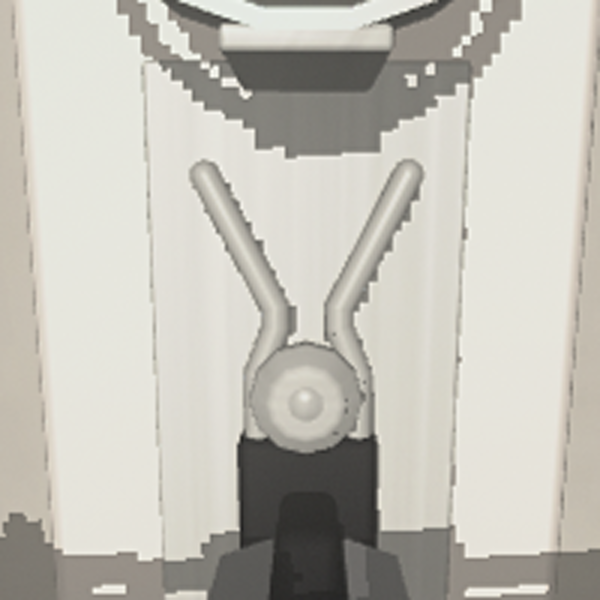

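The waist has snapped past: the pin head at crop (305,398) sits between the waist (row ~315) and the foot (row ~438). I compute the seat error.

```bash
python3 - <<'E'
from h import *
import pickle
c=pickle.load(open("w5.pkl","rb"))
f=lambda u,v:(u/3+155,v/3+40)
P=lambda n,uv,z:print(n,ray(c,f(*uv),z).round(1))
P("pin",(305,398),43);P("tips",(306,172),23);P("waist",(309,318),23);P("footfront",(308,438),27)
E
```

```text
pin [577.3 147.9  43. ]
tips [618.6 144.8  23. ]
waist [589.9 146.2  23. ]
footfront [565.5 148.1  27. ]
```

```bash
python3 -m inch '[{"gripper":0.45,"dx":0,"dy":0,"dz":0,"wx":0,"wy":0,"wz":0},{"gripper":0.45,"dx":0,"dy":0,"dz":0,"wx":0,"wy":0,"wz":0},{"gripper":0.45,"dx":0,"dy":0,"dz":0,"wx":0,"wy":0,"wz":0},{"gripper":0.45,"dx":0,"dy":0,"dz":0,"wx":0,"wy":0,"wz":0},{"gripper":0.45,"dx":0,"dy":0,"dz":0,"wx":0,"wy":0,"wz":0}]' 
python3 -m inch '[{"gripper":0.45,"dx":0,"dy":0,"dz":0.01,"wx":0,"wy":0,"wz":0},{"gripper":0.45,"dx":0,"dy":0,"dz":0.03,"wx":0,"wy":0,"wz":0},{"gripper":0.45,"dx":-0.01,"dy":0,"dz":0.06,"wx":0,"wy":0,"wz":0},{"gripper":0.45,"dx":-0.03,"dy":0,"dz":0.09,"wx":0,"wy":0,"wz":0},{"gripper":0.45,"dx":-0.05,"dy":0,"dz":0.115,"wx":0,"wy":0,"wz":0}]' 
python3 -m inch '[{"gripper":0.45,"dx":0,"dy":0,"dz":0,"wx":0,"wy":0,"wz":0},{"gripper":0.45,"dx":0,"dy":0,"dz":0,"wx":0,"wy":0,"wz":0},{"gripper":0.45,"dx":0,"dy":0,"dz":0,"wx":0,"wy":0,"wz":0},{"gripper":0.45,"dx":0,"dy":0,"dz":0,"wx":0,"wy":0,"wz":0},{"gripper":0.45,"dx":0,"dy":0,"dz":0,"wx":0,"wy":0,"wz":0}]' 
python3 - <<'E'
from h import *
im=manip.camera("wrist");c=cam("wrist")
import pickle;pickle.dump(c,open("w6.pkl","wb"))
cv2.imwrite("pics/c6.png",cv2.resize(im[20:220,155:355],None,fx=3,fy=3,interpolation=cv2.INTER_CUBIC))
E
```

```text
clock: 7.43
eef_pos: [535.0, 150.0, 31.5]
eef_rot: [-3.142, -0.0, -0.069]
wrist_force: [-0.3, -1.0, -0.7]
finger_gap: 40.9
finger_force: 0.0
clock: 7.85
eef_pos: [484.6, 149.9, 148.9]
eef_rot: [-3.141, -0.001, -0.069]
wrist_force: [-0.0, -0.4, 1.6]
finger_gap: 42.1
finger_force: 0.0
clock: 8.27
eef_pos: [484.9, 149.8, 145.5]
eef_rot: [3.141, 0.002, -0.069]
wrist_force: [0.7, 0.1, -0.3]
finger_gap: 42.0
finger_force: 0.0
```

View pics/c6.png

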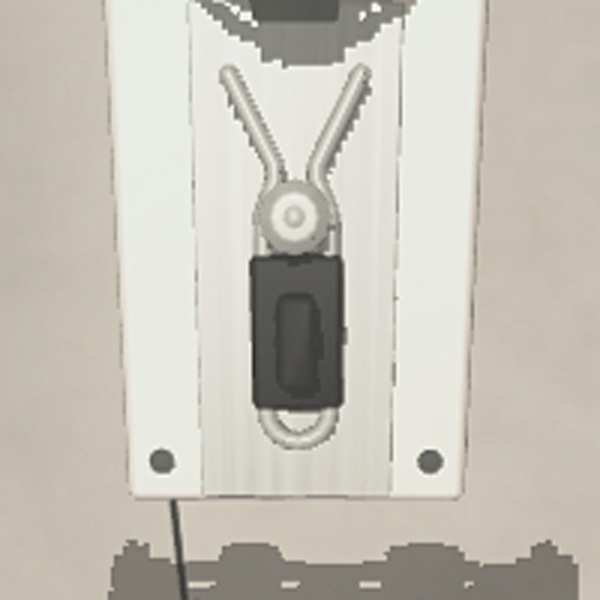

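The clip lies flat on the plate with the pin head at crop (294,215), seated between the waist and the foot. The gripper is clear of everything, so I hand the job in.

```bash
python3 -c "
from cell import manip
print(manip.sign_off())"
```

```text
the job is handed in; nothing more can be done
None
```

The smaller clip is snapped onto the pin, with its seat measured about 1–2 mm from the pin's axis, and it looks flat on the foot plate; I never touched the larger clip, and the job was handed in at about 8.3 s of the 38 s, though sign-off returned no verdict.

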